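# Trip the hidden latch of a lock box with a release pin and open its tray

### The job

The electric lock of the steel lock box is dead. Take the release pin from its wooden stand, push its rod gently through the small access hole in the box's top until you feel the hidden spring latch give and the tray jumps out - never press the pin against the box or its latch with more than 25 N, or the latch bends - then put the pin back in its stand, seated down on its shoulder, and draw the tray out to its stop. Leave the glue bottle, nail block and batten where they are.

Things in the scene. Friction and masses are not known exactly. Their poses are not given: they have to be found in the camera images.
- lock_box: Fixed grey sheet-steel box, 170 mm deep (x) x 160 wide (y) x 85 high, with a bright steel top plate (8 mm thick, 174 x 164 mm). Origin: centre of its underside on the bench; z up; its front, with the tray, faces its own -x. The tray fills the left part of the front; the latch bay is the right part (y < -34 mm).
- access_hole (a point): Centre of the mouth of the access hole in the top plate, level with the plate's top (85 mm above the bench), at x = -20, y = -54 mm in the box's frame. A vertical hole of 9 mm diameter, slightly countersunk, through the 8 mm plate; below it an open bay down to the latch. The latch's plunger (flat head, 18 mm diameter) lies straight under it, its top somewhere between 16 and 52 mm below the plate's top, differently each time (see pin_tip).
- tray (a joint): How far the tray is out, in m: 0 = shut and latched, 0.07 = fully out at its stop. It slides along the box's own -x. When the latch trips, a spring throws it out to about 0.03; from there it is drawn by hand with 1 to 3 N and stays where it is left.
- tray_pull (a point): Grasp point of the tray's pull fin, an upright steel fin 10 mm thick (box's y), 30 mm high (41 to 71 mm above the bench), standing 38 mm out of the tray's front. The point is in the middle of its thickness, 58 mm above the bench and 22 mm ahead of the tray front; it moves with the tray. Pinch from above, fingers either side in the box's y.
- release_pin: Release pin, 60 g: a round steel rod of 5 mm diameter and 75 mm length with a square dark steel grip 16 x 16 x 44 mm on top, 119 mm over all. Origin: the rod's lower tip; z runs up the pin to the grip, x and y are square to the grip's flats. The flat shoulder under the grip (z = 75 mm) is wider than the holes. At the start it hangs upright in the stand, shoulder on the stand's top.
- pin_tip (a point): Lower tip of the pin's rod (the pin's origin), which pushes the latch plunger straight down: about 4 N at first touch, rising to about 8 N; after about 6 to 7 mm of travel the tray is let go, at 9 mm the plunger meets a hard stop. It springs back when released, and the tray stays out.
- pin_grip (a point): Centre of the pin's square grip, 97 mm above its tip, 22 mm above the shoulder.
- pin_stand: Fixed wooden block 56 x 56 mm, 85 mm high, on a 76 mm square foot, with one vertical 9 mm hole right through its middle. Origin: centre of its underside; its yaw is also that of the pin's flats at the start.
- stand_hole (a point): Centre of the mouth of the stand's hole, on its top, 85 mm above the bench. Pin seated: shoulder on this level, tip 75 mm below it.
- glue_bottle: Bystander: small white glue bottle, 29 mm diameter, 110 mm high, standing. Origin: centre of its underside.
- nail_block: Bystander: small wooden block with two nails, 30 x 55 x 38 mm. Origin: centre of its underside.
- batten: Bystander: short flat piece of wood 70 x 30 x 12 mm. Origin: centre of its underside.
There are look-alikes about, which are no part of the job. There is more than one size of the release_pin; the one meant has the size given above.

How it is judged:
By the outcome, as a careful person would: the job done as asked, in the order asked, and still so for the second after the job is handed in, with the robot touching nothing.
It also fails if it takes over 61 s, if anything falls off the work surface, if the arm or the gripper's body presses on something with over 40 N, if the wrist force passes 120 N, or if a joint passes its speed limit or range.

### The arm

A 6-joint arm with a two-finger parallel gripper is mounted at the origin on a cart in front of the work surface, level with it; the furniture and walls round the work are solid. World frame = base frame: x ahead of the robot, y to its left, z up, the work surface at z = 0. Lengths are in m, angles in degrees, forces in N, time in s.
With the tool pointing down it reaches from about 0.35 to 0.875 m from the base axis. Payload 4.2 kg.
Tool frame: the origin (TCP) lies on the front face of the gripper's body, between the roots of the fingers; the fingertips stand 70 mm ahead of it and the grasp point (between the pads) lies 51 mm ahead of it (r.nose_length is the distance from the TCP to the fingertips, in m); z points along the fingers, y is the direction in which the jaws open and shut (so a half turn about z gives the same grasp; the last joint's range is limited). The gripper opens to 87 mm and grips with 3 to 60 N. Pads are 19 mm wide; open, the fingers measure 117 mm over their backs; the gripper's body (75 mm by 190 mm) begins 51 mm behind the grasp point.
Start: joints at [83.915, 22.042, 0.453, 0, -68.411, -14.817], TCP at [0.223, 0.584, 0.292] pointing down, gripper open.
Joint ranges: [-179.83, 179.83], [-69.29, 118.12], [-61.27, 80.66], [-181.25, 117.63], [-171.15, -9.14], [-177.46, 177.46]. Speed limits (degrees/s): [159.86, 159.86, 180, 180, 180, 180].

### API

Orientations are given as a 3x3 rotation matrix whose columns are the frame's x, y, z axes.
In Python, from station import telemetry, capture, order, r gives the robot as it stands.
- The arm moves only by the tool drive_tool, never from a script. Its argument "series" is a list of rows, each a list of 4 numbers: the shift along the tool's x, y, z as a fraction of full scale, then the turn about the tool's z as a fraction of full scale. In form: [[dx, dy, dz, turn], ...]. A call has 1 to 10 rows; each row is the pose to reach, as a shift and turn from the pose commanded when the call began, along the tool's axes at that moment; what a row does not reach only later rows make up. Full scale, the value 1, is 0.12 m for a shift and 2 rad for a turn. A row lasts 1/8 s, in which the tool goes at most 62.5 mm and 10.7 degrees, less where a joint would pass 70% of its speed; a pose out of reach is approached as far as the arm can. A call with a number of a shift or a turn outside -1 to 1 is refused whole. A call with a gripper value outside its range is refused whole. "fingers" is the finger opening in mm, from 0 to 87, set as the call begins (left out, the last holds). The fingers move at their own pace and stop on an object; the grip force is fixed at half the most. Time passes only in rows, so rows that repeat a pose let the fingers close. It gives the time, the measured TCP pose, the force and the opening at its end, in the units of the state.
- telemetry.sense(): the state, without advancing time (a new reading comes with each control period).
- capture(name): name is "side" or "top" or "wrist"; returns a dict with "color" (384x512x3 uint8, blue, green, red), "fx", "fy", "cx", "cy" (pixels), "eye" and "attitude" of the camera in the world; the wrist camera has in their place "mount" (4x4, takes a point from camera to tool coordinates, whose origin is the TCP and whose axes are the flange's). Camera axes: x right, y up, looking along -z (the intrinsics and any distortion apply to the point x, -y, -z); pixel columns grow to the right and rows downward; lengths in m; the calibration is good to about 2 mm. A picture is of the moment at which its call begins: read the wrist's pose just before it. There is no depth.
- order.finish_job(): hands the job in, once; it reports no verdict.
The state is a dict: "time_s": time; "joints": joint angles; "joint_velocities": joint speeds; "effort": joint torques, N m; "tcp_pos": TCP position; "ee_rot": TCP orientation; "wrist_force": force on the tool from outside, world axes, zero at the start; "moment": the same for the moment, N m; "gripper_width": opening from 0.0 (shut) to 1.0 (fully open).
Only numpy, scipy, OpenCV 4.12 (cv2) and the standard library are available. Lean on these libraries where they do the work, as an engineer would, in place of code of your own. Each camera call takes 0.05 s, during which the arm holds its last target. There are 200 camera calls.

## Working session

There is one attempt and no reset: what is moved stays moved. The work goes in short steps, Python scripts to look and compute and a tool call to move; the robot and the scene stay as the last step left them, time stands still between calls to the robot, and variables do not carry over. Pictures are saved under pics/ and viewed, about 8 in all and at most 12, crops included, and the job is handed in when it is done.

Besides the shell and the picture viewer there is one more tool, called after "Call:" as name(argument=value, ...) on one line, values as JSON. drive_tool: Moves the arm, as the interface text tells. Shift numbers are shares of 0.12 m and turn numbers shares of 2 rad, none past 1 either way. Its arguments: {"type":"object","properties":{"series":{"type":"array","items":{"type":"array","items":{"type":"number","minimum":-1,"maximum":1}}},"fingers":{"type":"number"}},"required":["series"]}

```bash
mkdir -p pics; ls
cat > h.py <<'E'
import numpy as np, cv2
from station import telemetry, capture, order, r
def snap(name,fn):
    s=telemetry.sense(); c=capture(name)
    if name=="wrist":
        T=np.eye(4);T[:3,:3]=np.array(s["ee_rot"]);T[:3,3]=s["tcp_pos"]
        M=T@np.array(c["mount"]); c["eye"]=M[:3,3]; c["attitude"]=M[:3,:3]
    cv2.imwrite("pics/"+fn+".png",c["color"])
    np.savez("pics/"+fn+".npz",**{k:np.array(v) for k,v in c.items()})
    return c
def load(fn): return dict(np.load("pics/"+fn+".npz",allow_pickle=True))
def cam(c):
    K=np.array([[c["fx"],0,c["cx"]],[0,c["fy"],c["cy"]],[0,0,1]],float)
    d=np.array(c["distortion"],float) if "distortion" in c else np.zeros(5)
    return K,d,np.array(c["attitude"],float),np.array(c["eye"],float)
def ray(c,uv,z):
    K,d,R,e=cam(c)
    p=cv2.undistortPoints(np.array(uv,float).reshape(-1,1,2),K,d).reshape(-1,2)
    D=np.c_[p[:,0],-p[:,1],-np.ones(len(p))]@R.T
    return e+D*((z-e[2])/D[:,2])[:,None]
def proj(c,P):
    K,d,R,e=cam(c); q=(np.array(P,float).reshape(-1,3)-e)@R; q=q*[1,-1,-1]
    return cv2.projectPoints(q,np.zeros(3),np.zeros(3),K,d)[0].reshape(-1,2)
E
python3 - <<'E'
from h import *
for n in ["side","top","wrist"]:
    c=snap(n,n+"0"); print(n,{k:np.round(v,3).tolist() if k!="color" else 0 for k,v in c.items()})
a=[cv2.imread(f"pics/{n}0.png") for n in("side","top")]
print(telemetry.sense())
E
```

```text
pics
side {'color': 0, 'fx': 480.849, 'fy': 480.849, 'cx': 254.97, 'cy': 193.132, 'eye': [0.185, 0.509, 0.509], 'attitude': [[-0.92, 0.159, -0.358], [-0.392, -0.378, 0.839], [-0.002, 0.912, 0.41]]}
top {'color': 0, 'fx': 391.235, 'fy': 391.235, 'cx': 251.354, 'cy': 197.264, 'eye': [0.359, -0.325, 0.927], 'attitude': [[0.11, 0.971, -0.213], [-0.994, 0.107, -0.029], [-0.006, 0.215, 0.977]]}
wrist {'color': 0, 'fx': 304.464, 'fy': 304.464, 'cx': 254.698, 'cy': 191.044, 'mount': [[0.0, 0.957, 0.29, 0.079], [1.0, -0.0, 0.0, -0.0], [0.0, 0.29, -0.957, -0.093], [0.0, 0.0, 0.0, 1.0]], 'eye': [0.297, 0.556, 0.384], 'attitude': [[-0.357, 0.894, 0.272], [-0.934, -0.342, -0.102], [0.002, -0.29, 0.957]]}
{'time_s': 0.15, 'joints': array([ 8.39141023e+01,  2.20833244e+01,  3.97269948e-01, -1.78010359e-02,
       -6.84108304e+01, -1.48176243e+01]), 'joint_velocities': array([ 0.10642925, -0.07401446,  0.27800597,  0.11741926,  0.06636399,
       -0.02716003]), 'effort': array([ 3.24351058e-04, -3.91051805e+01,  1.87588334e+01,  4.22231868e+00,
        1.24001596e-02, -1.31093389e-04]), 'tcp_pos': array([0.22285687, 0.58356592, 0.29138628]), 'ee_rot': array([[ 9.34141698e-01, -3.56902045e-01, -4.66535153e-04],
       [-3.56902317e-01, -9.34140252e-01, -1.65078394e-03],
       [ 1.53358899e-04,  1.70857359e-03, -9.99998529e-01]]), 'wrist_force': array([-0.2521352 ,  0.58509568, -0.74471566]), 'moment': array([-0.08922885,  0.0167247 , -0.0112741 ]), 'gripper_width': 1.00008439918124}
```

View pics/top0.png

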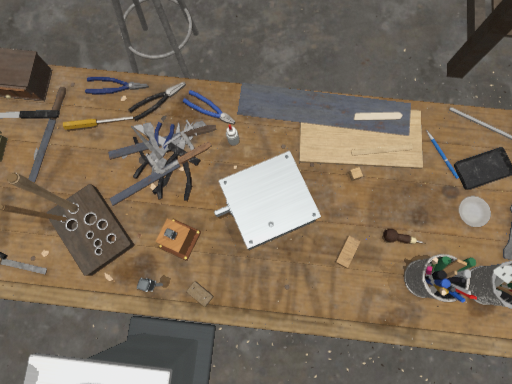

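View pics/side0.png

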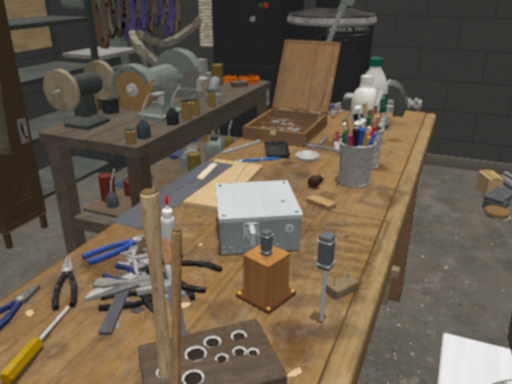

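The top view shows the box plate with corners (220,180), (289,153), (319,216), (250,245), hole at about (271,224), and pull fin at (221,211). The stand with its pin is at (178,239), and a second, taller pin stands free at (147,285). The glue bottle is at (232,133) and the batten at (347,251).

Run:
```python
from h import *
c=load("top0"); im=c["color"]
hsv=cv2.cvtColor(im,cv2.COLOR_BGR2HSV)
m=((hsv[...,2]>150)&(hsv[...,1]<40)).astype(np.uint8)
n,l,s,ce=cv2.connectedComponentsWithStats(m[:, :])
i=l[200,290]; mm=(l==i).astype(np.uint8)
mm=cv2.morphologyEx(cv2.morphologyEx(mm,cv2.MORPH_CLOSE,np.ones((5,5))),cv2.MORPH_OPEN,np.ones((9,9)))
cn=max(cv2.findContours(mm,0,1)[0],key=cv2.contourArea)
P=ray(c,cn.reshape(-1,2),0.085)
rc=cv2.minAreaRect((P[:,:2]*1000).astype(np.float32)); print("plate",rc)
b=cv2.boxPoints(rc); print(b)
g=cv2.cvtColor(im,cv2.COLOR_BGR2GRAY); print(g[216:232,262:282])
print("hole ray",ray(c,[[271,224]],.085),"fin",ray(c,[[221,211]],.071))
big=cv2.resize(im[195:315,110:270],None,fx=5,fy=5,interpolation=cv2.INTER_CUBIC); cv2.imwrite("pics/crop_top.png",big)
```

```text
plate ((542.7175903320312, -333.7588195800781), (165.91285705566406, 184.4933319091797), 29.73544692993164)
[[ 424.93048 -294.8048 ]
 [ 516.4384  -455.00494]
 [ 660.5047  -372.71283]
 [ 568.99677 -212.5127 ]]
[[230 231 231 230 230 229 230 231 230 230 230 230 231 230 231 231 231 232
  232 231]
 [231 230 230 230 230 231 231 230 230 231 231 231 231 231 232 233 232 232
  232 232]
 [230 230 231 231 230 230 230 231 231 231 231 232 232 233 232 232 232 232
  232 232]
 [231 230 231 230 230 231 231 231 231 232 232 233 232 232 232 232 232 232
  232 232]
 [231 230 231 231 231 231 232 231 229 230 230 233 233 233 232 232 232 232
  232 233]
 [231 231 231 231 232 232 230 221 203 213 216 229 232 232 232 232 232 232
  233 233]
 [231 231 232 233 233 231 212 176 159 158 178 207 232 232 232 233 234 233
  232 233]
 [233 234 233 233 233 229 191 157 165 156 150 190 233 233 233 233 232 233
  234 235]
 [234 233 233 233 233 229 193 160 213 207 168 189 233 232 232 233 235 235
  235 234]
 [233 234 233 232 231 229 210 174 213 210 205 197 233 233 234 234 234 234
  234 234]
 [232 232 231 232 233 234 230 197 209 200 206 226 235 235 234 234 234 234
  235 236]
 [231 232 233 234 234 234 233 231 223 219 235 235 234 235 234 234 236 235
  235 235]
 [233 234 235 234 233 233 234 236 235 235 234 234 234 235 235 236 236 236
  235 236]
 [234 234 233 233 235 235 235 235 234 234 234 235 236 235 236 236 236 236
  235 235]
 [233 234 236 235 235 234 235 235 235 236 236 236 235 236 235 235 236 235
  235 235]
 [235 235 235 234 234 235 236 235 236 236 236 235 236 236 235 235 235 235
  235 235]]
hole ray [[ 0.48798908 -0.34832776  0.085     ]] fin [[ 0.50696528 -0.23532427  0.071     ]]
```

View pics/crop_top.png

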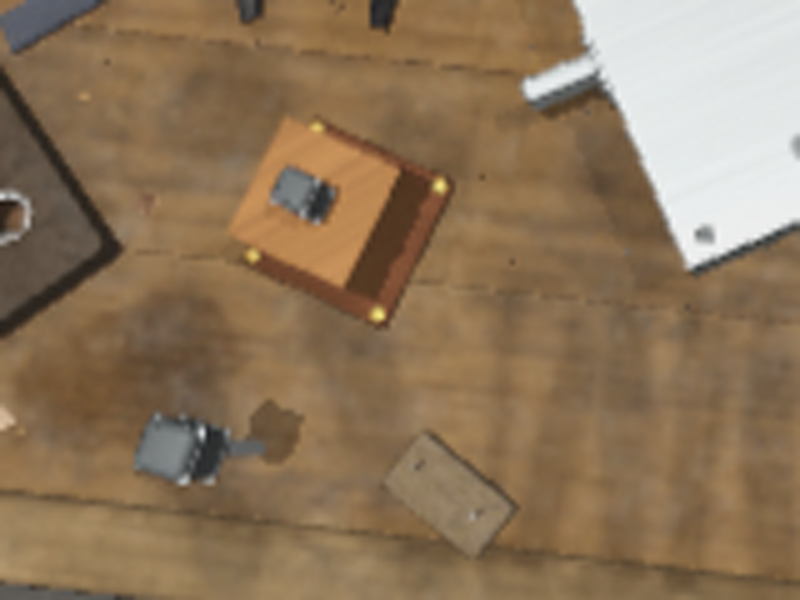

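The crop shows the stand top with corners at full-image (167,218), (190,229), (179,253), (156,242) and the small grip on it. The bigger pin and the nail block (200,293) lie nearby. Next I compute all poses and the approach.

Run:
```python
from h import *
c=load("top0"); np.set_printoptions(precision=4,suppress=True)
B=ray(c,[[220,180],[289,153],[319,216],[250,245]],.085)
print(B,np.linalg.norm(B-np.roll(B,-1,0),axis=1)); print("cen",B.mean(0))
d=(B[1]+B[2]-B[0]-B[3])[:2]; yb=np.arctan2(d[1],d[0]); print("yaw box",np.degrees(yb))
R=np.array([[np.cos(yb),-np.sin(yb)],[np.sin(yb),np.cos(yb)]])
print("hole",B.mean(0)[:2]+R@[-.02,-.054],"pull",B.mean(0)[:2]+R@[-.085-.022,0])
S=ray(c,[[167,218.4],[190,228.6],[179.4,252.6],[156,242]],.085)
print("stand",S.mean(0),np.linalg.norm(S-np.roll(S,-1,0),axis=1)); d=S[1]-S[0]; print("syaw",np.degrees(np.arctan2(d[1],d[0])))
F=ray(c,[[173.6,220.4],[198,232.2],[185.8,257.8],[160.4,246.2]],.0);print("foot bolts",F.mean(0))
print("grip top",ray(c,[[168.4,232.4]],.129), "fin tip",ray(c,[[216.5,212.5]],.071))
print("big pin foot", ray(c,[[164,284]],0))
s=load("side0")
print("bigpin foot/side",ray(s,[[322,319]],0),"stand grip side top",ray(s,[[266.5,232]],.129))
# heights: vertical pole
for p in [ray(s,[[322,319]],0)[0]]:
  for h in (.12,.15,.18,.2,.22): print(h,proj(s,[p[0],p[1],h]),proj(c,[p[0],p[1],h]))
print(telemetry.sense()["ee_rot"])
```

```text
[[ 0.5739 -0.2257  0.085 ]
 [ 0.6534 -0.3726  0.085 ]
 [ 0.5169 -0.4505  0.085 ]
 [ 0.4378 -0.3081  0.085 ]] [0.1671 0.1571 0.1629 0.1591]
cen [ 0.5455 -0.3392  0.085 ]
yaw box -61.262332319481224
hole [ 0.4885 -0.3476] pull [ 0.4941 -0.2454]
stand [ 0.4403 -0.1407  0.085 ] [0.0557 0.0557 0.0561 0.0556]
syaw -107.40628200229068
foot bolts [ 0.4414 -0.1385  0.    ]
grip top [[ 0.4409 -0.1398  0.129 ]] fin tip [[ 0.5025 -0.2258  0.071 ]]
big pin foot [[ 0.3344 -0.1185  0.    ]]
bigpin foot/side [[ 0.3326 -0.1146  0.    ]] stand grip side top [[ 0.4389 -0.1338  0.129 ]]
0.12 [[326.3302 255.8532]] [[148.6279 284.7983]]
0.15 [[327.5049 238.7235]] [[144.5756 284.8581]]
0.18 [[328.7202 221.0008]] [[140.1981 284.9227]]
0.2 [[329.5541 208.8408]] [[137.0792 284.9687]]
0.22 [[330.4076 196.3936]] [[133.7839 285.0174]]
[[ 0.9341 -0.3569 -0.0005]
 [-0.3569 -0.9341 -0.0017]
 [ 0.0002  0.0017 -1.    ]]
```

Run:
```python
from h import *
np.set_printoptions(precision=3,suppress=True)
t=load("top0");s=load("side0")
def tri(a,b):
    L=[]
    for c,uv in((t,a),(s,b)):
        K,d,R,e=cam(c); q=ray(c,[uv],0)[0]; L.append((e,(q-e)/np.linalg.norm(q-e)))
    A=sum(np.eye(3)-np.outer(v,v) for e,v in L); bb=sum((np.eye(3)-np.outer(v,v))@e for e,v in L)
    p=np.linalg.solve(A,bb); return p,proj(t,p),proj(s,p)
for a in [(13,178),(6,209)]:
  for b in [(149,192),(176,232)]: print(a,b,*tri(a,b))
print("bigpin top",tri((144,284.5),(327,236)))
print("block corners", ray(t,[[92,185],[131,242],[90,273],[48,218]],.04))
```

```text
(13, 178) (149, 192) [0.488 0.101 0.288] [[ 12.778 177.516]] [[149.738 192.287]]
(13, 178) (176, 232) [0.474 0.11  0.254] [[ 17.134 189.659]] [[158.103 225.168]]
(6, 209) (149, 192) [0.454 0.112 0.291] [[ -0.083 196.061]] [[170.097 198.839]]
(6, 209) (176, 232) [0.44  0.121 0.257] [[  5.385 207.322]] [[178.748 232.862]]
bigpin top (array([ 0.333, -0.115,  0.154]), array([[143.995, 284.409]]), array([[327.116, 236.013]]))
block corners [[ 0.541  0.076  0.04 ]
 [ 0.419 -0.038  0.04 ]
 [ 0.341  0.041  0.04 ]
 [ 0.453  0.162  0.04 ]]
```

View pics/wrist0.png

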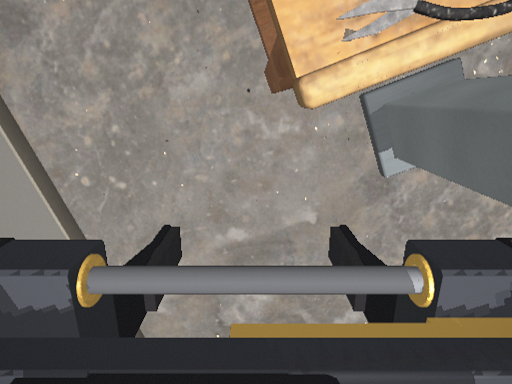

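The wrist view shows only floor and the bench edge. The dowels reach z≈0.29 at (0.45–0.49, 0.11), so I cross them high.

Call:
drive_tool(series=[[0.77, 1.0, -0.58, 0], [0.77, 1.0, -0.58, 0], [0.77, 1.0, -0.58, 0], [0.77, 1.0, -0.58, 0]])

```text
time_s: 0.65
tcp_pos: [0.2671, 0.437, 0.3641]
ee_rot: [[0.933, -0.359, 0.001], [-0.359, -0.933, 0.004], [-0.0, -0.004, -1.0]]
wrist_force: [-0.7, 0.0, -0.4]
gripper_width: 1.002
```

Call:
drive_tool(series=[[0.77, 1.0, -0.58, 0], [0.77, 1.0, -0.58, 0], [0.77, 1.0, -0.58, 0]])

```text
time_s: 1.02
tcp_pos: [0.3102, 0.2926, 0.4321]
ee_rot: [[0.934, -0.357, 0.0], [-0.357, -0.934, 0.0], [0.0, -0.001, -1.0]]
wrist_force: [0.5, 1.0, -0.3]
gripper_width: 0.998
```

Call:
drive_tool(series=[[0.77, 1.0, 0, 0], [0.77, 1.0, 0, 0], [0.77, 1.0, 0, 0]])

```text
time_s: 1.4
tcp_pos: [0.3537, 0.1469, 0.4311]
ee_rot: [[0.934, -0.358, -0.0], [-0.358, -0.934, -0.0], [-0.0, 0.0, -1.0]]
wrist_force: [0.3, -0.2, 0.4]
gripper_width: 1.003
```

Call:
drive_tool(series=[[0.77, 1.0, 0, -0.03], [0.77, 1.0, 0, -0.03], [0.77, 1.0, 0, -0.03]])

```text
time_s: 1.78
tcp_pos: [0.3976, 0.0017, 0.4307]
ee_rot: [[0.953, -0.303, -0.001], [-0.303, -0.953, -0.0], [-0.001, 0.001, -1.0]]
wrist_force: [0.6, 0.1, -0.9]
gripper_width: 1.001
```

Call:
drive_tool(series=[[0.7, 1.0, 0, 0], [0.7, 1.0, 0, 0], [0.7, 1.0, 1.0, 0], [0.7, 1.0, 1.0, 0], [0.7, 1.0, 1.0, 0], [0.7, 1.0, 1.0, 0]])

```text
time_s: 2.52
tcp_pos: [0.4427, -0.1358, 0.3135]
ee_rot: [[0.954, -0.299, 0.003], [-0.299, -0.954, -0.001], [0.003, 0.0, -1.0]]
wrist_force: [-0.3, -0.4, 1.1]
gripper_width: 0.999
```

Run:
```python
from h import *
c=snap("wrist","wrist1"); print(telemetry.sense()["tcp_pos"],proj(c,[[.4405,-.139,.085],[.4405,-.139,.129],[.4885,-.3476,.085]]))
```

```text
[ 0.44288733 -0.1356703   0.31416676] [[258.21674888 176.68135275]
 [258.73265674 187.90324391]
 [446.07076933  70.02554864]]
```

View pics/wrist1.png

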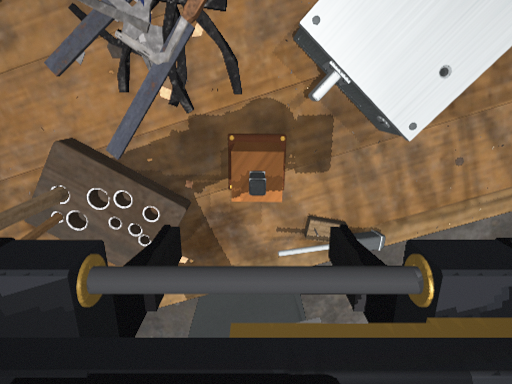

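The wrist view has the stand centred at (258,180) with the grip at (258,186). The access hole appears at (445,71), within 1 px of prediction. Descending to grasp.

Call:
drive_tool(series=[[-0.01, 0.03, 0.5, 0], [-0.01, 0.03, 1, 0], [-0.01, 0.03, 1, 0], [-0.01, 0.03, 1, 0]], fingers=60)

```text
time_s: 3.08
tcp_pos: [0.4415, -0.139, 0.1948]
ee_rot: [[0.954, -0.298, 0.006], [-0.298, -0.954, -0.001], [0.006, -0.001, -1.0]]
wrist_force: [0.2, 0.6, 0.4]
gripper_width: 0.706
```

Call:
drive_tool(series=[[0, 0, 0.28, 0], [0, 0, 0.28, 0], [0, 0, 0.28, 0]])

```text
time_s: 3.45
tcp_pos: [0.4407, -0.1391, 0.1604]
ee_rot: [[0.954, -0.299, 0.005], [-0.299, -0.954, -0.0], [0.005, -0.001, -1.0]]
wrist_force: [1.0, 0.4, 0.3]
gripper_width: 0.689
```

Call:
drive_tool(series=[[0, 0, 0, 0], [0, 0, 0, 0], [0, 0, 0, 0], [0, 0, 0, 0], [0, 0, 0, 0], [0, 0, 0, 0]], fingers=0)

```text
time_s: 4.2
tcp_pos: [0.4389, -0.1391, 0.1578]
ee_rot: [[0.954, -0.3, -0.0], [-0.3, -0.954, 0.0], [-0.0, 0.0, -1.0]]
wrist_force: [-0.1, 0.6, 0.1]
gripper_width: 0.18
```

Grasped: the opening is about 15.7 mm, which matches the 16 mm grip. I lift and carry it to above the access hole.

Call:
drive_tool(series=[[0, 0, -0.4, 0], [0, 0, -0.8, 0], [0, 0, -1, 0], [0, 0, -1, 0]])

```text
time_s: 4.7
tcp_pos: [0.4396, -0.1392, 0.2795]
ee_rot: [[0.954, -0.3, 0.005], [-0.3, -0.954, 0.0], [0.004, -0.001, -1.0]]
wrist_force: [-0.2, 0.3, -1.1]
gripper_width: 0.178
```

Call:
drive_tool(series=[[0.25, 0.4, 0, 0], [0.457, 0.77, 0, 0], [0.457, 0.77, 0, 0]])

```text
time_s: 5.08
tcp_pos: [0.4631, -0.246, 0.2752]
ee_rot: [[0.953, -0.304, -0.004], [-0.304, -0.953, 0.001], [-0.004, 0.0, -1.0]]
wrist_force: [-0.9, 0.0, -1.2]
gripper_width: 0.182
```

Call:
drive_tool(series=[[0.25, 0.4, 0, 0], [0.457, 0.77, 0, 0], [0.457, 0.77, 0.12, 0], [0.457, 0.77, 0.12, 0], [0.457, 0.77, 0.12, 0]])

```text
time_s: 5.7
tcp_pos: [0.4878, -0.3471, 0.2632]
ee_rot: [[0.954, -0.299, -0.001], [-0.299, -0.954, 0.0], [-0.001, -0.0, -1.0]]
wrist_force: [0.2, 0.2, 0.1]
gripper_width: 0.185
```

Run:
```python
from h import *
c=snap("wrist","wrist2"); s=telemetry.sense(); p=np.array(s["tcp_pos"]); print(p)
R=np.array(s["ee_rot"]); tip=p+R[:,2]*.1478
print("tip",tip,proj(c,[tip,[.4885,-.3476,.085]]))
im=c["color"]; cv2.imwrite("pics/w2c.png",cv2.resize(im[90:250,155:355],None,fx=4,fy=3.75,interpolation=cv2.INTER_CUBIC))
```

```text
[ 0.48808281 -0.34720178  0.26377875]
tip [ 0.4881002  -0.34721315  0.11597875] [[254.92952131 197.90294292]
 [255.18061779 186.93306701]]
```

View pics/w2c.png

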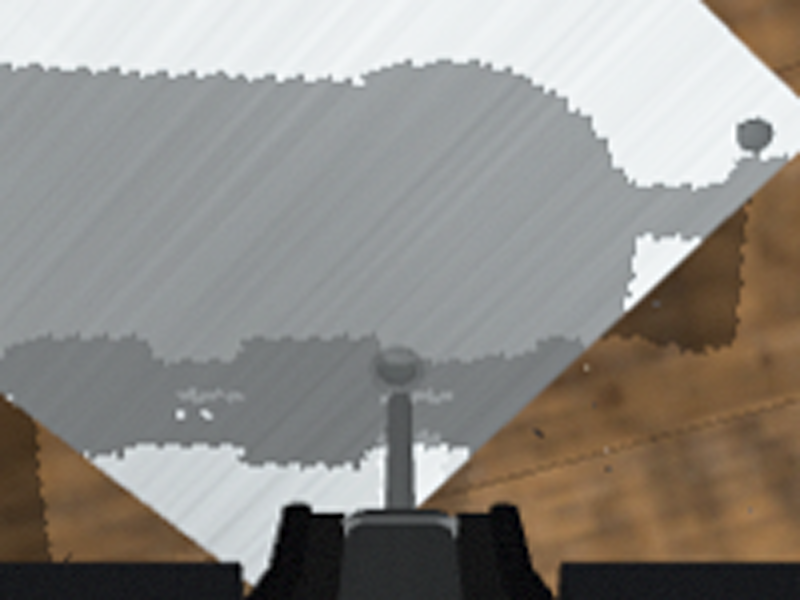

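The tip is at px (255,194) and the hole at (254,188). Both fit the predicted alignment to within about 0.6 mm, so I lower in stages.

Call:
drive_tool(series=[[0, 0, 0.1, 0], [0, 0, 0.2, 0], [0, 0, 0.25, 0], [0, 0, 0.275, 0], [0, 0, 0.3, 0], [0, 0, 0.3, 0]])

```text
time_s: 6.5
tcp_pos: [0.4875, -0.348, 0.2269]
ee_rot: [[0.954, -0.3, -0.001], [-0.3, -0.954, 0.001], [-0.002, -0.001, -1.0]]
wrist_force: [-0.9, 1.7, -1.6]
gripper_width: 0.181
```

Call:
drive_tool(series=[[0, 0, 0.02, 0], [0, 0, 0.04, 0], [0, 0, 0.04, 0]])

```text
time_s: 6.88
tcp_pos: [0.4876, -0.3481, 0.2223]
ee_rot: [[0.954, -0.3, -0.001], [-0.3, -0.954, 0.001], [-0.001, -0.0, -1.0]]
wrist_force: [-2.6, 3.1, 2.1]
gripper_width: 0.182
```

Call:
drive_tool(series=[[0, 0, 0.02, 0], [0, 0, 0.04, 0], [0, 0, 0.04, 0]])

```text
time_s: 7.25
tcp_pos: [0.4877, -0.3481, 0.2175]
ee_rot: [[0.954, -0.3, -0.001], [-0.3, -0.954, 0.001], [-0.001, -0.0, -1.0]]
wrist_force: [-2.8, 2.6, 0.7]
gripper_width: 0.183
```

The rod is in the hole with a slight side load, so I ease off in that direction.

Call:
drive_tool(series=[[-0.008, -0.004, 0, 0], [-0.008, -0.004, 0, 0]])

```text
time_s: 7.5
tcp_pos: [0.4874, -0.3478, 0.2175]
ee_rot: [[0.954, -0.3, 0.0], [-0.3, -0.954, -0.0], [0.0, 0.0, -1.0]]
wrist_force: [-1.9, 1.4, -1.4]
gripper_width: 0.18
```

Call:
drive_tool(series=[[-0.012, -0.003, 0, 0], [-0.012, -0.003, 0.02, 0], [-0.012, -0.003, 0.04, 0], [-0.012, -0.003, 0.04, 0]])

```text
time_s: 8.0
tcp_pos: [0.4862, -0.347, 0.213]
ee_rot: [[0.954, -0.3, 0.001], [-0.3, -0.954, -0.0], [0.001, 0.0, -1.0]]
wrist_force: [0.3, -0.3, -0.6]
gripper_width: 0.179
```

Call:
drive_tool(series=[[0, 0, 0.02, 0], [0, 0, 0.04, 0], [0, 0, 0.04, 0]])

```text
time_s: 8.38
tcp_pos: [0.4859, -0.3468, 0.2079]
ee_rot: [[0.954, -0.3, -0.0], [-0.3, -0.954, 0.0], [-0.0, -0.0, -1.0]]
wrist_force: [-0.0, 0.1, -1.3]
gripper_width: 0.179
```

Call:
drive_tool(series=[[0, 0, 0.02, 0], [0, 0, 0.04, 0], [0, 0, 0.04, 0]])

```text
time_s: 8.75
tcp_pos: [0.4859, -0.3468, 0.2031]
ee_rot: [[0.954, -0.3, -0.001], [-0.3, -0.954, 0.0], [-0.001, -0.0, -1.0]]
wrist_force: [-0.7, -0.3, -0.9]
gripper_width: 0.177
```

Call:
drive_tool(series=[[0, 0, 0.02, 0], [0, 0, 0.04, 0], [0, 0, 0.04, 0]])

```text
time_s: 9.12
tcp_pos: [0.4858, -0.3468, 0.1983]
ee_rot: [[0.954, -0.3, -0.001], [-0.3, -0.954, 0.0], [-0.001, -0.0, -1.0]]
wrist_force: [0.4, 0.6, 0.2]
gripper_width: 0.18
```

Call:
drive_tool(series=[[0, 0, 0.02, 0], [0, 0, 0.04, 0], [0, 0, 0.04, 0]])

```text
time_s: 9.5
tcp_pos: [0.4862, -0.347, 0.1949]
ee_rot: [[0.954, -0.3, 0.001], [-0.3, -0.954, -0.001], [0.001, 0.001, -1.0]]
wrist_force: [-2.4, 1.4, 4.7]
gripper_width: 0.179
```

Contact at 4.7 N. I continue in small steps.

Call:
drive_tool(series=[[0, 0, 0.008, 0], [0, 0, 0.016, 0], [0, 0, 0.016, 0]])

```text
time_s: 9.88
tcp_pos: [0.4862, -0.3471, 0.1931]
ee_rot: [[0.954, -0.3, 0.001], [-0.3, -0.954, -0.001], [0.001, 0.001, -1.0]]
wrist_force: [-0.9, 0.7, 6.5]
gripper_width: 0.187
```

Call:
drive_tool(series=[[0, 0, 0.008, 0], [0, 0, 0.016, 0], [0, 0, 0.016, 0]])

```text
time_s: 10.25
tcp_pos: [0.4862, -0.3471, 0.1913]
ee_rot: [[0.954, -0.3, 0.001], [-0.3, -0.954, -0.001], [0.001, 0.001, -1.0]]
wrist_force: [-1.1, 0.6, 5.9]
gripper_width: 0.184
```

Call:
drive_tool(series=[[0, 0, 0.008, 0], [0, 0, 0.014, 0], [0, 0, 0.014, 0]])

```text
time_s: 10.62
tcp_pos: [0.4862, -0.3471, 0.1896]
ee_rot: [[0.954, -0.3, 0.001], [-0.3, -0.954, -0.001], [0.001, 0.001, -1.0]]
wrist_force: [-1.6, 1.2, 6.1]
gripper_width: 0.18
```

```bash
cat > t.py <<'E'
import sys
from h import *
a=load("top0")["color"]; c=snap("top",sys.argv[1])
d=cv2.absdiff(a,c["color"]).max(2)[185:235,185:245]; print((d>60).sum())
cv2.imwrite("pics/%s_c.png"%sys.argv[1],cv2.resize(c["color"][150:270,140:300],None,fx=5,fy=5))
E
python3 t.py top1
```

```text
991
```

```bash
python3 -c "
from h import *
snap('side','side1')"
```

Call:
drive_tool(series=[[0, 0, 0.006, 0], [0, 0, 0.01, 0], [0, 0, 0.01, 0]])

```text
time_s: 11.1
tcp_pos: [0.4862, -0.3471, 0.1885]
ee_rot: [[0.954, -0.3, 0.001], [-0.3, -0.954, -0.001], [0.001, 0.001, -1.0]]
wrist_force: [-2.0, 1.2, 5.9]
gripper_width: 0.181
```

```bash
python3 t.py top2; python3 -c "
from h import *
c=snap('side','side2'); a=load('side0')['color']; b=load('side1')['color']; w=np.s_[175:260,190:310]
print((cv2.absdiff(b,c['color']).max(2)[w]>50).sum(),(cv2.absdiff(a,b).max(2)[w]>50).sum(),(cv2.absdiff(load('top1')['color'],load('top2')['color']).max(2)>50).sum())"
```

```text
993
0 1722 127
```

Call:
drive_tool(series=[[0, 0, 0.005, 0], [0, 0, 0.01, 0], [0, 0, 0.01, 0]])

```text
time_s: 11.58
tcp_pos: [0.4862, -0.3472, 0.1877]
ee_rot: [[0.954, -0.299, 0.001], [-0.299, -0.954, -0.001], [0.001, 0.001, -1.0]]
wrist_force: [-2.1, 1.1, 8.6]
gripper_width: 0.183
```

```bash
python3 t.py top3; python3 -c "
from h import *
c=snap('side','side3'); b=load('side1')['color']; w=np.s_[175:260,190:310]
print((cv2.absdiff(b,c['color']).max(2)[w]>50).sum(),(cv2.absdiff(load('top1')['color'],load('top3')['color']).max(2)>50).sum())
cv2.imwrite('pics/s3c.png',np.hstack([cv2.resize(i[170:320,190:340],(400,400)) for i in (load('side0')['color'],c['color'])]))"
```

```text
984
8 375
```

View pics/s3c.png

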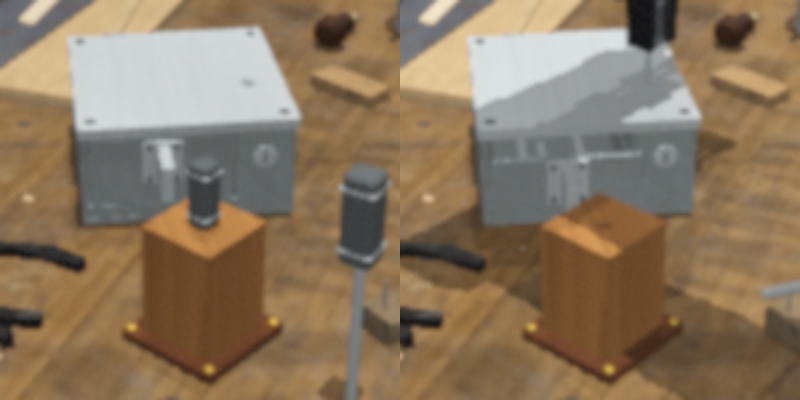

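The tray front now sits further forward, with an open band behind it, so the latch seems to have tripped. The free-standing look-alike has toppled by itself; it was already lying down in the wrist picture before my first grasp. I check the tray in the top view.

View pics/top3_c.png

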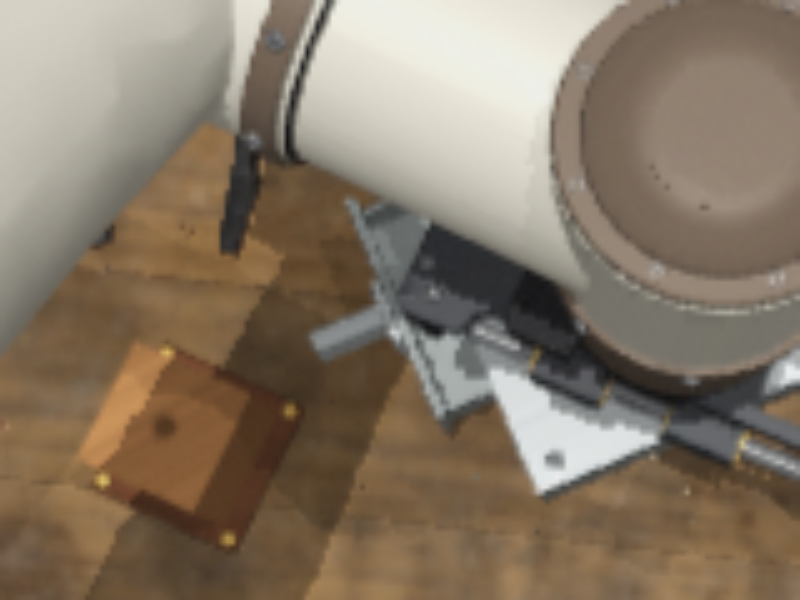

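The top view shows the tray out with the fin tip at full-image (204,219), and the empty stand hole at about (173,235). I withdraw the pin and return it to the stand.

Call:
drive_tool(series=[[0, 0, -0.2, 0], [0, 0, -0.5, 0], [0, 0, -0.8, 0], [0, 0, -1, 0], [0, 0, -1, 0]])

```text
time_s: 12.3
tcp_pos: [0.4867, -0.3471, 0.3075]
ee_rot: [[0.954, -0.3, 0.004], [-0.3, -0.954, -0.002], [0.005, 0.0, -1.0]]
wrist_force: [0.4, -0.1, -1.1]
gripper_width: 0.178
```

Call:
drive_tool(series=[[-0.25, -0.4, 0, 0], [-0.445, -0.767, 0, 0], [-0.445, -0.767, 0, 0]])

```text
time_s: 12.68
tcp_pos: [0.4613, -0.2405, 0.3044]
ee_rot: [[0.955, -0.297, -0.003], [-0.297, -0.955, 0.002], [-0.003, -0.001, -1.0]]
wrist_force: [0.6, -0.1, -1.9]
gripper_width: 0.185
```

Call:
drive_tool(series=[[-0.25, -0.4, 0, 0], [-0.445, -0.767, 0.2, 0], [-0.445, -0.767, 0.35, 0], [-0.445, -0.767, 0.35, 0], [-0.445, -0.767, 0.35, 0]])

```text
time_s: 13.3
tcp_pos: [0.4398, -0.1398, 0.2639]
ee_rot: [[0.954, -0.301, -0.0], [-0.301, -0.954, -0.0], [-0.0, 0.0, -1.0]]
wrist_force: [0.9, 0.2, -0.9]
gripper_width: 0.182
```

Run:
```python
from h import *
c=snap("wrist","wrist3"); s=telemetry.sense(); p=np.array(s["tcp_pos"]); print(p)
R=np.array(s["ee_rot"]); tip=p+R[:,2]*.1478
print("tip",tip,proj(c,[tip,[.4389,-.1391,.085],[.4405,-.139,.085]]))
im=c["color"]; cv2.imwrite("pics/w3c.png",cv2.resize(im[90:250,155:355],None,fx=4,fy=3.75,interpolation=cv2.INTER_CUBIC))
```

```text
[ 0.43993233 -0.1398369   0.26421332]
tip [ 0.44003537 -0.1398685   0.11641336] [[254.8610747  198.07830532]
 [254.41596125 188.87300631]
 [253.79455894 187.3292333 ]]
```

View pics/w3c.png

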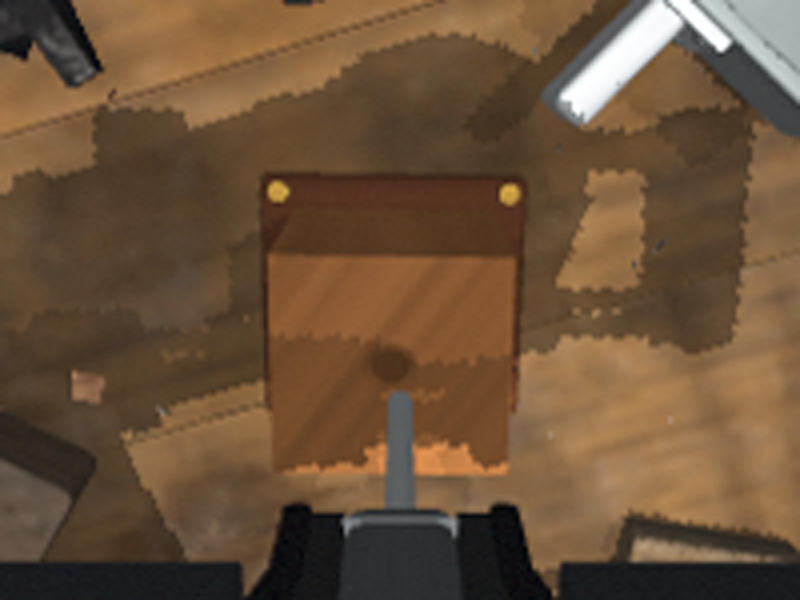

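The stand hole shows at px (253,187). I apply a small correction and then insert.

Call:
drive_tool(series=[[-0.008, -0.006, 0.1, 0], [-0.008, -0.006, 0.2, 0], [-0.008, -0.006, 0.25, 0], [-0.008, -0.006, 0.28, 0], [-0.008, -0.006, 0.3, 0], [-0.008, -0.006, 0.32, 0], [-0.008, -0.006, 0.32, 0]])

```text
time_s: 14.22
tcp_pos: [0.4387, -0.1382, 0.2255]
ee_rot: [[0.954, -0.3, -0.0], [-0.3, -0.954, -0.0], [-0.0, 0.0, -1.0]]
wrist_force: [0.3, -0.3, -0.8]
gripper_width: 0.181
```

Call:
drive_tool(series=[[0, 0, 0.04, 0], [0, 0, 0.08, 0], [0, 0, 0.12, 0], [0, 0, 0.16, 0], [0, 0, 0.16, 0]])

```text
time_s: 14.85
tcp_pos: [0.4384, -0.1382, 0.2058]
ee_rot: [[0.954, -0.3, -0.001], [-0.3, -0.954, -0.0], [-0.001, 0.0, -1.0]]
wrist_force: [0.0, 0.2, -0.8]
gripper_width: 0.18
```

Call:
drive_tool(series=[[0, 0, 0.06, 0], [0, 0, 0.12, 0], [0, 0, 0.18, 0], [0, 0, 0.24, 0], [0, 0, 0.24, 0]])

```text
time_s: 15.48
tcp_pos: [0.4383, -0.1382, 0.1768]
ee_rot: [[0.954, -0.3, -0.002], [-0.3, -0.954, -0.0], [-0.002, 0.001, -1.0]]
wrist_force: [0.8, -0.4, -0.2]
gripper_width: 0.181
```

Call:
drive_tool(series=[[0, 0, 0.05, 0], [0, 0, 0.1, 0], [0, 0, 0.14, 0], [0, 0, 0.15, 0], [0, 0, 0.15, 0]])

```text
time_s: 16.1
tcp_pos: [0.4387, -0.1382, 0.1595]
ee_rot: [[0.954, -0.3, -0.0], [-0.3, -0.954, -0.0], [-0.0, 0.0, -1.0]]
wrist_force: [-0.2, -0.2, -0.3]
gripper_width: 0.185
```

Call:
drive_tool(series=[[0, 0, 0.01, 0], [0, 0, 0.01, 0], [0, 0, 0.01, 0]])

```text
time_s: 16.48
tcp_pos: [0.4387, -0.1382, 0.1584]
ee_rot: [[0.954, -0.3, 0.0], [-0.3, -0.954, -0.0], [0.0, -0.0, -1.0]]
wrist_force: [-0.6, 0.4, -0.6]
gripper_width: 0.178
```

Call:
drive_tool(series=[[0, 0, 0, 0], [0, 0, 0, 0], [0, 0, 0, 0], [0, 0, 0, 0]], fingers=50)

```text
time_s: 16.98
tcp_pos: [0.4387, -0.1382, 0.1584]
ee_rot: [[0.954, -0.3, 0.0], [-0.3, -0.954, -0.0], [0.0, -0.0, -1.0]]
wrist_force: [-0.1, 0.4, -0.1]
gripper_width: 0.532
```

Call:
drive_tool(series=[[0, 0, -0.3, 0], [0, 0, -0.7, 0], [0, 0, -1, 0], [0, 0, -1, 0]])

```text
time_s: 17.48
tcp_pos: [0.44, -0.1383, 0.2814]
ee_rot: [[0.954, -0.3, 0.007], [-0.3, -0.954, -0.0], [0.007, -0.002, -1.0]]
wrist_force: [-0.7, 0.2, -0.4]
gripper_width: 0.576
```

Run:
```python
from h import *
c=snap("wrist","wrist4"); snap("side","side4"); print(telemetry.sense()["tcp_pos"],proj(c,[[.4405,-.139,.129]]))
cv2.imwrite("pics/w4c.png",np.hstack([c["color"],cv2.resize(load("side4")["color"][170:320,190:340],(384,384))]) [:, 100:])
```

```text
[ 0.43826528 -0.13809541  0.27813116] [[255.87613605 196.9946494 ]]
```

View pics/w4c.png

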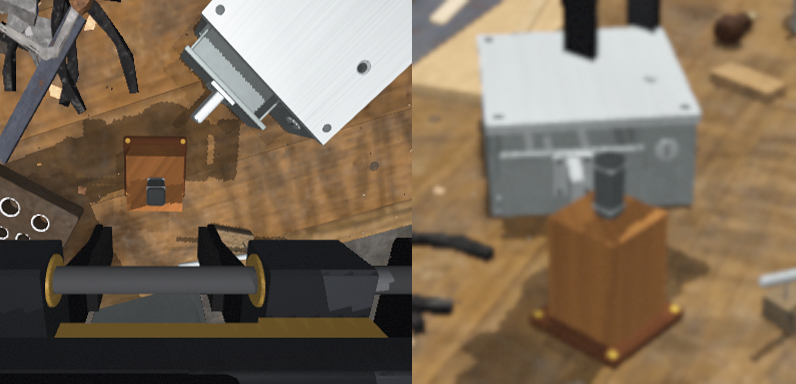

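The pin is seated in the stand (grip at (256,192) full-image; the side view matches the start). The fin runs from root (328,85) to tip (298,119) in the wrist image. I measure it and the clearance for the draw.

Run:
```python
from h import *
np.set_printoptions(precision=4,suppress=True)
c=load("wrist4"); hsv=cv2.cvtColor(c["color"],cv2.COLOR_BGR2HSV)
m=((hsv[...,2]>195)&(hsv[...,1]<40)).astype(np.uint8); m[:, :285]=0; m[130:]=0; m[:70]=0; m[:,345:]=0
n,l,s,ce=cv2.connectedComponentsWithStats(m); i=1+np.argmax(s[1:,4]); print(s[i],ce[i])
ys,xs=np.where(l==i); P=ray(c,np.c_[xs,ys],.071)
ps=ray(c,[[326,16],[313,68]],.085)
rc=cv2.minAreaRect((P[:,:2]*1000).astype(np.float32)); print(rc,cv2.boxPoints(rc))
B=np.array([.5455,-.3392]); 
for a in (-61.3,-60):
  y=np.radians(a); R=np.array([[np.cos(y),-np.sin(y)],[np.sin(y),np.cos(y)]])
  b=(P[:,:2]-B)@R; print(a,"fin in box frame min/max",np.percentile(b,[1,50,99],axis=0))
  print("stand in box", (np.array([.4395,-.1385])-B)@R)
```

```text
[295  81  39  41 421] [312.3064 102.6698]
((495.4234619140625, -210.76657104492188), (28.400943756103516, 36.37505340576172), 28.502796173095703) [[ 474.2651 -201.56  ]
 [ 491.6233 -233.5262]
 [ 516.5818 -219.9732]
 [ 499.2236 -188.007 ]]
-61.3 fin in box frame min/max [[-0.1542  0.0049]
 [-0.1325  0.018 ]
 [-0.1187  0.0312]]
stand in box [-0.2269  0.0034]
-60 fin in box frame min/max [[-0.1538  0.0076]
 [-0.1321  0.021 ]
 [-0.1182  0.0339]]
stand in box [-0.2268  0.0086]
```

Call:
drive_tool(series=[[0.3, 0.2, 0, 0.09], [0.668, 0.467, 0, 0.18], [0.668, 0.467, 0, 0.27], [0.668, 0.467, 0, 0.36], [0.668, 0.467, 0.3, 0.383], [0.668, 0.467, 0.6, 0.383], [0.668, 0.467, 0.6, 0.383]], fingers=50)

```text
time_s: 18.45
tcp_pos: [0.4959, -0.2153, 0.2023]
ee_rot: [[0.479, -0.878, -0.01], [-0.878, -0.479, 0.002], [-0.006, 0.008, -1.0]]
wrist_force: [-1.0, -0.4, 0.8]
gripper_width: 0.573
```

Run:
```python
from h import *
np.set_printoptions(precision=4,suppress=True)
c=snap("wrist","wrist5"); s=telemetry.sense(); p=np.array(s["tcp_pos"]); R=np.array(s["ee_rot"]); print(p,R[:,0])
print("point straight under at z .071",proj(c,[[p[0],p[1],.071]]))
cv2.imwrite("pics/w5.png",c["color"])
```

```text
[ 0.4975 -0.2157  0.2047] [ 0.4796 -0.8775 -0.0025]
point straight under at z .071 [[251.2476 202.548 ]]
```

View pics/w5.png

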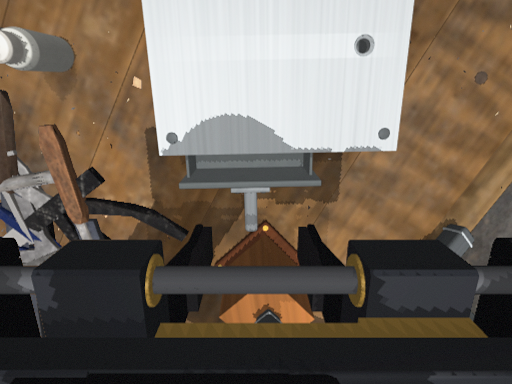

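The fin is centred at col 251, rows 190–231, and the tool axis meets it at (251,203), so it is aligned. I descend and pinch.

Call:
drive_tool(series=[[0, 0, 0.25, 0], [0, 0, 0.5, 0], [0, 0, 0.66, 0], [0, 0, 0.66, 0], [0, 0, 0.66, 0]])

```text
time_s: 19.12
tcp_pos: [0.4995, -0.216, 0.1287]
ee_rot: [[0.48, -0.877, 0.003], [-0.877, -0.48, -0.001], [0.002, -0.002, -1.0]]
wrist_force: [-0.1, -0.1, 0.8]
gripper_width: 0.57
```

Call:
drive_tool(series=[[0, 0, 0, 0], [0, 0, 0, 0], [0, 0, 0, 0], [0, 0, 0, 0], [0, 0, 0, 0]], fingers=0)

```text
time_s: 19.75
tcp_pos: [0.4985, -0.2155, 0.1274]
ee_rot: [[0.48, -0.877, -0.0], [-0.877, -0.48, -0.0], [0.0, 0.0, -1.0]]
wrist_force: [1.1, 2.1, 0.7]
gripper_width: 0.111
```

The opening is 9.7 mm, so the fin is pinched. I draw slowly.

Call:
drive_tool(series=[[-0.05, 0, 0, 0], [-0.1, 0, 0, 0], [-0.15, 0, 0, 0], [-0.2, 0, 0, 0], [-0.25, 0, 0, 0], [-0.28, 0, 0, 0], [-0.28, 0, 0, 0]])

```text
time_s: 20.62
tcp_pos: [0.4818, -0.1859, 0.1273]
ee_rot: [[0.48, -0.877, -0.001], [-0.877, -0.48, 0.0], [-0.001, 0.001, -1.0]]
wrist_force: [-1.0, -0.5, 5.1]
gripper_width: 0.114
```

Call:
drive_tool(series=[[-0.015, 0, 0, 0], [-0.025, 0, 0, 0], [-0.025, 0, 0, 0]])

```text
time_s: 21.0
tcp_pos: [0.4805, -0.1837, 0.1273]
ee_rot: [[0.479, -0.878, -0.001], [-0.878, -0.479, -0.0], [-0.0, 0.001, -1.0]]
wrist_force: [-1.9, -0.4, 6.4]
gripper_width: 0.111
```

Call:
drive_tool(series=[[0, 0, -0.008, 0], [-0.01, 0, -0.008, 0], [-0.02, 0, -0.008, 0], [-0.02, 0, -0.008, 0]])

```text
time_s: 21.5
tcp_pos: [0.4791, -0.1812, 0.1274]
ee_rot: [[0.479, -0.878, -0.001], [-0.878, -0.479, 0.001], [-0.001, 0.001, -1.0]]
wrist_force: [0.4, -0.2, -3.3]
gripper_width: 0.115
```

Call:
drive_tool(series=[[-0.008, 0, 0.003, 0], [-0.016, 0, 0.003, 0], [-0.016, 0, 0.003, 0]])

```text
time_s: 21.88
tcp_pos: [0.4782, -0.1797, 0.1274]
ee_rot: [[0.479, -0.878, -0.001], [-0.878, -0.479, 0.0], [-0.001, 0.001, -1.0]]
wrist_force: [-0.4, -0.2, -4.4]
gripper_width: 0.11
```

Call:
drive_tool(series=[[-0.008, 0, 0.004, 0], [-0.016, 0, 0.004, 0], [-0.016, 0, 0.004, 0]])

```text
time_s: 22.25
tcp_pos: [0.4779, -0.179, 0.1274]
ee_rot: [[0.48, -0.877, 0.0], [-0.877, -0.48, -0.001], [0.001, 0.0, -1.0]]
wrist_force: [-0.6, -6.4, -4.2]
gripper_width: 0.108
```

Call:
drive_tool(series=[[-0.008, 0, 0.004, 0], [-0.014, 0, 0.004, 0], [-0.014, 0, 0.004, 0]])

```text
time_s: 22.62
tcp_pos: [0.4777, -0.1787, 0.1273]
ee_rot: [[0.48, -0.877, 0.002], [-0.877, -0.48, -0.003], [0.004, -0.0, -1.0]]
wrist_force: [-0.3, -12.9, -5.3]
gripper_width: 0.111
```

The tray has stalled and the force is rising to 13 N, so it is at the stop. I unload the arm, then release and lift.

Call:
drive_tool(series=[[0.018, 0, 0, 0], [0.018, 0, 0, 0]])

```text
time_s: 22.88
tcp_pos: [0.4779, -0.179, 0.1273]
ee_rot: [[0.479, -0.878, -0.0], [-0.878, -0.479, -0.001], [0.001, 0.0, -1.0]]
wrist_force: [-2.8, -4.6, 2.9]
gripper_width: 0.11
```

Call:
drive_tool(series=[[0, 0, 0, 0], [0, 0, 0, 0], [0, 0, 0, 0], [0, 0, 0, 0]], fingers=40)

```text
time_s: 23.38
tcp_pos: [0.4783, -0.1783, 0.1268]
ee_rot: [[0.48, -0.878, 0.0], [-0.878, -0.48, 0.0], [0.0, -0.0, -1.0]]
wrist_force: [0.2, -0.5, 0.6]
gripper_width: 0.434
```

Call:
drive_tool(series=[[0, 0, -0.2, 0], [0, 0, -0.5, 0], [0, 0, -0.9, 0], [0, 0, -1, 0], [0.5, 0, -1, 0], [0.5, 0, -1, 0]])

```text
time_s: 24.12
tcp_pos: [0.5078, -0.2331, 0.2456]
ee_rot: [[0.477, -0.879, -0.001], [-0.879, -0.477, 0.0], [-0.0, 0.001, -1.0]]
wrist_force: [0.2, 0.3, -0.8]
gripper_width: 0.46
```

Run:
```python
from h import *
np.set_printoptions(precision=4,suppress=True)
c=snap("wrist","wrist6"); t=snap("top","top6"); print(telemetry.sense()["tcp_pos"],telemetry.sense()["wrist_force"])
B=np.array([.5455,-.3392]);y=np.radians(-61.3);R=np.array([[np.cos(y),-np.sin(y)],[np.sin(y),np.cos(y)]])
print("expected tip stop px",proj(c,[np.r_[B+R@[-.193,.018],.071],np.r_[B+R@[-.155,.018],.071],[.4405,-.139,.129]]))
cv2.imwrite("pics/w6.png",np.hstack([c["color"][:,100:500],cv2.resize(t["color"][150:310,130:290],(384,384))]))
```

```text
[ 0.5062 -0.2313  0.2454] [-0.8096  0.9966 -0.2329]
expected tip stop px [[254.4004 267.9503]
 [254.2293 232.9172]
 [271.0399 339.0894]]
```

View pics/w6.png

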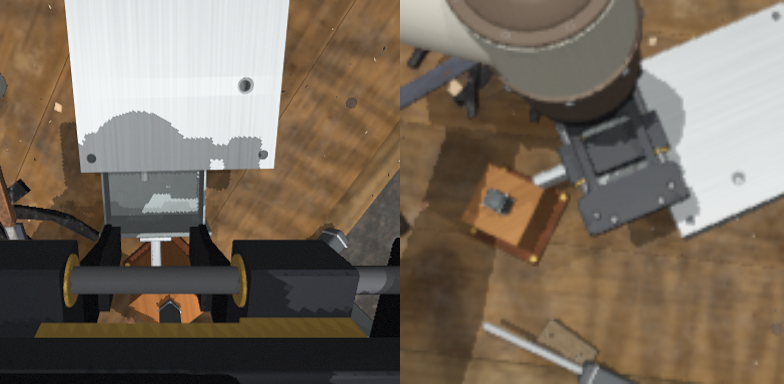

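The tray front is at the predicted full-out row (237 measured, 233 expected). The pin is seated in the stand, and the nail block is at (201,292), against (200,293) at the start. Nothing is touching the robot, so I hand in.

```bash
python3 -c "
from h import *
print(order.finish_job())"
```

```text
the job is handed in; nothing more can be done
None
```

The job is done and handed in at about 24 s of the 61 s allowed; no verdict was reported.

- **Latch release:** I took the right-sized pin (16 mm grip) from the stand and pushed it through the access hole. The latch tripped about 7 mm after first touch. The force readings, taken at the end of each short move, peaked at about 9 N, against the 25 N limit. The rod pressed sideways on the hole with up to 4 N at first, and I eased that off.
- **Pin back in the stand:** It went in with no force reading, and I let go about 1 mm above the height where I first gripped it. Afterwards the side view matched its seated look at the start. I did not measure the seating more closely than that.
- **Tray:** I drew it until it stalled at its stop, pulling with up to 13 N at the stall. It moved about 42 mm after the 31 mm spring-out, roughly 72 mm in all, against 70 mm nominal. In the last picture the tray front is within about 4 px of where fully out should put it. In that picture the fin end lies close to the stand; my measurements put it about 5 mm clear.
- **Bystanders:** The nail block has not moved, to within 1 px. The glue bottle and batten were not touched, but I did not measure them again at the end.
- **Look-alike pin:** A larger pin standing on its tip fell over by itself before I came near it. It now lies beside the nail block.

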